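Run the tablet mill: close the spout, fit the bayonet lid and hold it at the run mark

ROBOT

A 6-joint arm with a two-finger parallel gripper is mounted at the origin on a cart in front of the work surface, level with it; the furniture and walls round the work are solid. World frame = base frame: x ahead of the robot, y to its left, z up, the work surface at z = 0. Lengths are in m, angles in rad, forces in N, time in s.
With the tool pointing down it reaches from about 0.35 to 0.775 m from the base axis. Payload 7.3 kg.
Tool frame: the origin (TCP) lies at the centre of the arm's flange, where the gripper is bolted on; the fingertips stand 178 mm ahead of it and the grasp point (between the pads) lies 159 mm ahead of it (tip_extent is the distance from the TCP to the fingertips, in m); z points along the fingers, y is the line along which they close (so a half turn about z gives the same grasp; the last joint's range is limited). The gripper opens to 92 mm and grips with 3 to 60 N. Pads are 19 mm wide; open, the fingers measure 130 mm over their backs; the gripper's body (75 mm by 190 mm) begins 47 mm behind the grasp point.
Start: joints at [1.203, 0.342, 1.524, -0, 1.275, -0.146], TCP at [0.115, 0.512, 0.405] pointing down, gripper open.
Joint ranges: [-2.53, 2.53], [-0.77, 2.02], [0.04, 2.7], [-1, 4.14], [0.28, 2.66], [-3.11, 3.11]. Speed limits (rad/s): [2.57, 2.57, 3.14, 3.14, 3.14, 3.14].

INTERFACE

Orientations are given as [roll, pitch, yaw] about the fixed x, y, z axes, in that order (R = Rz(yaw) Ry(pitch) Rx(roll)).
In Python, from cell import * gives the robot as it stands.
- The arm moves only by the tool arm_command, never from a script. Its arguments are lists of equal length, an entry for each row: "xyz": the shift along the world's x, y, z in mm, a list of three; "spin": the turn about the world's z in degrees. In form: {"xyz": [[tx, ty, tz], ...], "spin": [spin, ...]}. A call has 1 to 20 rows; each row shifts and turns the commanded pose from where the row before left it; what a row does not reach is not made up. A row lasts 1/10 s, in which the tool goes at most 50 mm and 8.59 degrees, less where a joint would pass 70% of its speed; a pose out of reach is approached as far as the arm can. A call with a gripper value outside its range is refused whole. "jaw" is the opening, from -1 (shut) to 1 (fully open), set as the call begins (left out, the last holds). The fingers move at their own pace and stop on an object; "squeeze" is the grip in N (left out, the last holds). Time passes only in rows, so rows that do not move let the fingers close. It gives the time, the measured TCP pose, the force, the opening and the grip force at its end, in the units of the state.
- observe(): the state, without advancing time (a new reading comes with each control period).
- read_camera(name): name is "side" or "top" or "wrist"; returns a dict with "img" (400x640x3 uint8, red, green, blue), "depth" (400x640 float32, m along the optical axis (not along the pixel's ray), 0 where there is no reading), "fx", "fy", "cx", "cy" (pixels), "world_from_camera" (4x4, takes a point from camera to world coordinates). Camera axes: x right, y up, looking along -z (the intrinsics and any distortion apply to the point x, -y, -z); pixel columns grow to the right and rows downward; lengths in m; the calibration is good to about 2 mm. A picture is of the moment at which its call begins.
- hand_in(): hands the job in; it is judged then, once.
The state is a dict: "time": time; "qpos": joint angles; "qvel": joint speeds; "joint_efforts": joint torques, N m; "tool_pos": TCP position; "tool_rot": TCP orientation; "contact_force": force on the tool from outside, world axes, zero at the start; "torque": the same for the moment, N m; "opening": finger opening in m; "grip_force": force on a finger pad.
Only numpy, scipy, OpenCV 4.12 (cv2) and the standard library are available. Lean on these libraries where they do the work, as an engineer would, in place of code of your own. Each camera call takes 0.05 s, during which the arm holds its last target. There are 200 camera calls.

TASK

Get the tablet mill running: first screw the blue cap on its powder spout clockwise until it is fully closed, then put the black bayonet lid into the mill with its two lugs going down through the two slots at the white marks until it is fully seated, and twist it clockwise until its white pointer line is at the green run marks, about halfway to the red lock marks. The lid is sprung and the mill runs only while it is held there, so finish with the lid still gripped and held steady at the green marks; never turn it on towards the red marks, where it locks, and leave the other things on the table where they are.

Things in the scene. Friction and masses are not known exactly. Their poses are not given: they have to be found in the camera images.
- mill: White tablet mill, fixed to the table, 180 mm long (x), 124 mm wide. Origin on the table under the axis of its round bowl (114 mm outer diameter), z up. The floor of the sprung drive ring inside the bowl is 46 mm above the table: the seated lid stands on it, on the bowl's axis. The powder spout, a 31 mm post, stands 97 mm from the bowl's axis on the mill's +x side.
- collar (a point): Centre of the top face of the bowl's grey collar, 66 mm above the table, axes as the mill's. The collar is 5 mm thick; round opening 69 mm in diameter, with a slot for a lid lug on its +x and its -x side, each 19 mm wide and reaching 44 mm from the axis. White marks lie outside the slots, red lock marks 1.30 rad clockwise of the white ones seen from above.
- run_mark: The pair of green marks on the mill's collar. Origin as the mill's; its x axis points along the line through both green marks, 0.70 rad clockwise (from above) of the mill's x axis. The lid's x axis must come to lie along this line, either way round.
- drive_ring (a joint): Turn of the sprung drive ring, rad: 0 at rest, growing clockwise from above, stop at 1.4. The lid's lugs drop between its prongs and carry it with about 0.07 rad of slack (it reads about 0.63 when the lid, turned clockwise, is at the green marks). Its spring turns it back with 0.05 N m at 0, 0.13 N m at 0.7. Beyond 1.1 the lid counts as locked.
- spout_cap (a joint): Turn of the spout cap about its vertical axis, rad: 0 fully closed (stop), growing counterclockwise seen from above as it is unscrewed, at most 1.5. It does not rise or fall. Friction 0.05 N m; it stays where it is left. It starts 0.8 to 1.2 open.
- cap_grip (a point): Centre of the top face of the blue spout cap, on its axis, 86 mm above the table. The cap is a ribbed cylinder 34 mm in diameter and 25 mm high with a white line on top, captive on the spout; grip it from above at any yaw, across its diameter.
- lid: Loose black bayonet lid, about 150 g, upright on the table. Origin at the centre of its underside, z up. Plug 54 mm in diameter at the bottom, tapering out to 64.6 mm at 8 mm height; flange 74 mm in diameter, 21.5 to 26 mm up. Two steel lugs, 14 mm wide, on its +x and -x sides reach 41 mm from the axis, 8 to 13 mm up. A half turn makes no difference. It turns in the mill only when fully down.
- lid_bar (a point): Centre of the top of the lid's orange grip bar, on the lid's axis, 60 mm above its underside, axes as the lid's. The bar is 50 mm long along the lid's x axis, 14 mm thick (y) and 34 mm high, with a white pointer line along it.
- calculator: Bystander: grey pocket calculator, 118x72x15 mm. Origin at the centre of its underside. Leave it alone.
- stapler: Bystander: teal desk stapler, 125x30x55 mm. Origin at the centre of its underside. Leave it alone.
- navy_carton: Bystander: navy and white medicine carton, 75x63x83 mm. Origin at the centre of its underside. Leave it alone.
- strip_pack: Bystander: pack of tablet strips with a rubber band, 46x83x37 mm. Origin at the centre of its underside. Leave it alone.
- ointment_carton: Bystander: orange and white ointment carton, 99x31x26 mm. Origin at the centre of its underside. Leave it alone.

How it is judged:
By the outcome, as a careful person would: the job done as asked, in the order asked, and still so for the second after the job is handed in, while the arm keeps its last pose, push and grip.
It also fails if it takes over 51 s, if anything falls off the work surface, if the arm or the gripper's body presses on something with over 40 N, if the wrist force passes 120 N, or if a joint passes its speed limit or range.

## Working session

There is one attempt and no reset: what is moved stays moved. The work goes in short steps, Python scripts to look and compute and a tool call to move; the robot and the scene stay as the last step left them, time stands still between calls to the robot, and variables do not carry over. Pictures are saved under pics/ and viewed, at most 10 in all, crops included, and the job is handed in when it is done.

Besides the shell and the picture viewer there is one more tool, called as name([rows], argument=value, ...), one row to a line, values as JSON. arm_command: Moves the arm, as the interface text tells. Its arguments: {"type":"object","properties":{"xyz":{"type":"array","items":{"type":"array","items":{"type":"number"}}},"spin":{"type":"array","items":{"type":"number"}},"jaw":{"type":"number"},"squeeze":{"type":"number"}},"required":["xyz","spin"]}

```bash
ls; mkdir -p pics; cat > h.py <<'E'
from cell import *
import numpy as np, cv2
def snap(n):
    d=read_camera(n); cv2.imwrite(f'/tmp/{n}.png',d['img'][:,:,::-1]); return d
def ray(d,u,v):
    T=np.array(d['world_from_camera']); r=np.array([(u-d['cx'])/d['fx'],-(v-d['cy'])/d['fy'],-1.])
    return T[:3,3],T[:3,:3]@r
def onz(d,u,v,z):
    o,r=ray(d,u,v); return o+r*(z-o[2])/r[2]
def bydepth(d,u,v):
    o,r=ray(d,u,v); return o+r*d['depth'][int(round(v)),int(round(u))]
def cloud(d):
    T=np.array(d['world_from_camera']); v,u=np.mgrid[:400,:640]; z=d['depth']
    p=np.stack([(u-d['cx'])/d['fx']*z,-(v-d['cy'])/d['fy']*z,-z],-1)
    return p@T[:3,:3].T+T[:3,3]
E
python3 - <<'E'
from h import *
s=observe(); print({k:np.round(v,3) for k,v in s.items()})
for n in('top','side'):
    d=snap(n); print(n,{k:(np.round(v,3).tolist()) for k,v in d.items() if k not in('img','depth')},[k for k in d])
    cv2.imwrite(f'pics/{n}0.png',d['img'][:,:,::-1])
E
```

```text
pics
{'time': np.float64(0.0), 'qpos': array([ 1.203,  0.343,  1.525, -0.   ,  1.275, -0.146]), 'qvel': array([-0.002, -0.   , -0.001, -0.   ,  0.002, -0.   ]), 'joint_efforts': array([ 3.0000e-03, -4.3123e+01, -2.4422e+01,  7.2000e-02,  5.6000e-02,
       -0.0000e+00]), 'tool_pos': array([0.115, 0.512, 0.404]), 'tool_rot': array([-3.14, -0.  ,  2.92]), 'contact_force': array([-0.277, -0.323,  0.016]), 'torque': array([-0.   ,  0.004,  0.033]), 'grip_force': np.float64(0.0), 'opening': np.float64(0.092)}
top {'fx': 399.378, 'fy': 399.378, 'cx': 316.158, 'cy': 195.623, 'world_from_camera': [[0.021, 0.998, -0.053, 0.538], [-1.0, 0.021, -0.001, 0.003], [0.0, 0.053, 0.999, 1.454], [0.0, 0.0, 0.0, 1.0]]} ['img', 'depth', 'fx', 'fy', 'cx', 'cy', 'world_from_camera']
side {'fx': 427.592, 'fy': 427.592, 'cx': 312.884, 'cy': 202.351, 'world_from_camera': [[0.977, 0.12, -0.174, 0.346], [-0.211, 0.501, -0.839, -1.247], [-0.014, 0.857, 0.515, 0.872], [0.0, 0.0, 0.0, 1.0]]} ['img', 'depth', 'fx', 'fy', 'cx', 'cy', 'world_from_camera']
```

View pics/top0.png

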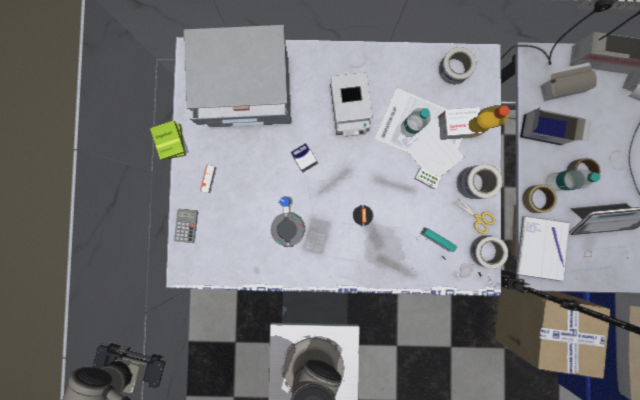

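View pics/side0.png

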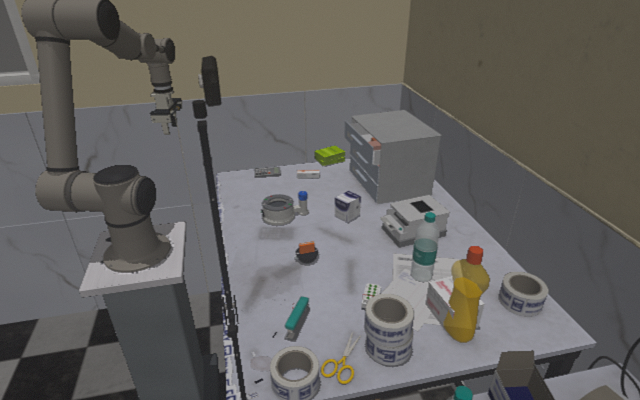

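The top view shows the mill bowl at (288,229), its blue cap at (285,201), and the lid with its orange bar at (363,215). The carton is at (304,157) and the stapler at (438,239). In the side view the bowl is at (278,208), the cap at (303,200) and the lid at (307,250).

```bash
cat >> h.py <<'E'
def blob(d,kind,roi=None):
    h=cv2.cvtColor(d['img'],cv2.COLOR_RGB2HSV); lo,hi={'blue':((105,150,60),(125,255,255)),'orange':((4,150,110),(16,255,255)),'green':((40,110,60),(85,255,255)),'red':((0,150,80),(3,255,255))}[kind]
    m=cv2.inRange(h,lo,hi)
    if roi: k=np.zeros_like(m);k[roi[1]:roi[3],roi[0]:roi[2]]=1;m*=k
    n,l,st,c=cv2.connectedComponentsWithStats(m)
    return [(int(st[i,4]),c[i].round(1),l==i) for i in np.argsort(-st[1:,4])+1][:4]
def tri(a,b):
    # a,b: (origin,dir) -> midpoint, gap
    (o,r),(p,s)=a,b; t=np.linalg.lstsq(np.stack([r,-s],1),p-o,rcond=None)[0]
    x,y=o+r*t[0],p+s*t[1]; return (x+y)/2,np.linalg.norm(x-y)
E
python3 - <<'E'
from h import *
t=snap('top'); s=snap('side')
R={'blue':((270,185,300,215),(290,185,315,215)),'orange':((350,200,380,230),(290,235,325,265))}
for k,(a,b) in R.items():
    A=blob(t,k,a)[0];B=blob(s,k,b)[0]
    print(k,A[:2],B[:2],tri(ray(t,*A[1]),ray(s,*B[1])))
    for d,X in((t,A),(s,B)):
        P=cloud(d)[X[2]]; print(np.median(P,0).round(3),P.max(0).round(3))
print(bydepth(t,288,229),onz(t,288,229,.066), onz(t,304,157,.083))
w=snap('wrist'); print(np.round(w['world_from_camera'],3),w['fx'],w['cx'],w['cy'])
E
```

```text
blue (52, array([284.9, 201.4])) (36, array([302. , 194.7])) (array([0.58799804, 0.11178115, 0.07740006]), np.float64(0.0018506354906191282))
[0.587 0.111 0.087] [0.603 0.128 0.094]
[0.585 0.103 0.084] [0.601 0.124 0.088]
orange (17, array([361.8, 213.9])) (124, array([306.5, 247.8])) (array([ 0.55021517, -0.15861917,  0.03658885]), np.float64(0.0034508649484096196))
[ 0.555 -0.157  0.055] [ 0.569 -0.156  0.065]
[ 0.546 -0.169  0.044] [ 0.569 -0.16   0.061]
[0.49322438 0.10081535 0.04478031] [0.49389531 0.09934841 0.066     ] [0.74360489 0.04912406 0.083     ]
[[ 0.22  -0.932 -0.288  0.038]
 [ 0.975  0.21   0.066  0.529]
 [-0.001 -0.295  0.955  0.384]
 [ 0.     0.     0.     1.   ]] 354.2048552164136 321.2355280258971 192.0486035462037
```

arm_command([
  [32, -40, 0],
  [32, -40, 0],
  [32, -40, 0],
  [32, -40, 0],
  [32, -40, 0],
  [32, -40, 0],
  [32, -40, 0],
  [32, -40, 0],
  [32, -40, 0],
  [32, -40, 0],
  [32, -10, 0],
  [33, 0, 0],
  [0, 0, 0],
  [0, 0, 0],
], spin=[0, 0, 0, 0, 0, 0, 0, 0, 0, 0, 0, 0, 0, 0], jaw=0.1)

```text
time: 1.65
tool_pos: [0.4928, 0.1116, 0.4041]
tool_rot: [-3.141, -0.002, 2.919]
contact_force: [-1.2, -0.7, 0.0]
opening: 0.0505
grip_force: 0.0
```

```bash
python3 - <<'E'
from h import *
s=observe(); print({k:np.round(v,3) for k,v in s.items()})
d=snap('wrist'); np.save('/tmp/w1.npy',d,allow_pickle=True)
cv2.imwrite('pics/w1.png',d['img'][:,:,::-1])
E
```

```text
{'time': np.float64(1.65), 'qpos': array([ 0.071,  0.307,  1.577,  0.   ,  1.259, -1.278]), 'qvel': array([ 0.015, -0.029,  0.031,  0.001,  0.001,  0.001]), 'joint_efforts': array([-6.9000e-01, -4.0166e+01, -2.5128e+01, -4.9000e-02, -5.3000e-02,
       -8.0000e-03]), 'tool_pos': array([0.493, 0.112, 0.404]), 'tool_rot': array([-3.141e+00, -2.000e-03,  2.919e+00]), 'contact_force': array([-1.151, -0.706,  0.014]), 'torque': array([-0.006, -0.005, -0.019]), 'grip_force': np.float64(0.0), 'opening': np.float64(0.051)}
```

View pics/w1.png

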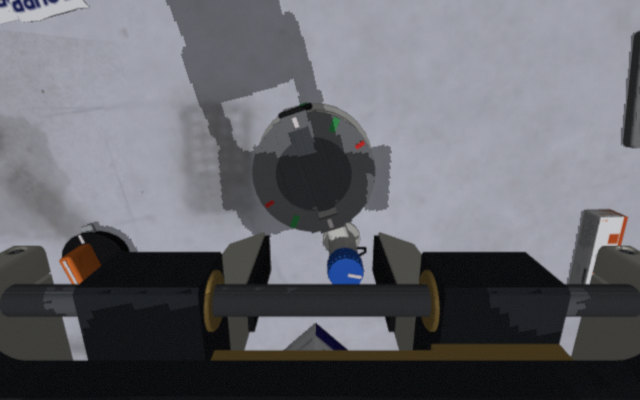

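The wrist view shows the bowl at about (313,170), its green marks at (336,125) and (296,221), red marks at (360,145) and (270,204), and white marks at (295,122) and (327,217). The blue cap is at (346,266) and the lid at (90,255), both partly behind the gripper. I'll move +x to get clear views from two places.

arm_command([
  [40, 0, 0],
  [40, 0, 0],
  [40, 0, 0],
  [10, 0, 0],
  [0, 0, 0],
  [0, 0, 0],
], spin=[0, 0, 0, 0, 0, 0])

```text
time: 2.3
tool_pos: [0.6217, 0.1123, 0.4048]
tool_rot: [-3.141, -0.001, 2.921]
contact_force: [-0.9, -0.0, -0.4]
opening: 0.0502
grip_force: 0.0
```

```bash
python3 - <<'E'
from h import *
d=snap('wrist'); np.save('/tmp/w2.npy',d,allow_pickle=True)
E
```

arm_command([
  [0, -40, 0],
  [0, -40, 0],
  [0, -40, 0],
  [0, -40, 0],
  [0, -20, 0],
  [0, 0, 0],
  [0, 0, 0],
], spin=[0, 0, 0, 0, 0, 0, 0])

```text
time: 3.05
tool_pos: [0.622, -0.0679, 0.4053]
tool_rot: [3.141, 0.0, 2.919]
contact_force: [0.1, 0.8, 0.3]
opening: 0.0503
grip_force: 0.0
```

```bash
python3 - <<'E'
from h import *
d=snap('wrist'); np.save('/tmp/w3.npy',d,allow_pickle=True)
w2=np.load('/tmp/w2.npy',allow_pickle=True).item()
a=np.hstack([w2['img'],d['img']])
cv2.imwrite('pics/w23.png',cv2.vconcat([w2['img'][:300],d['img'][:300]])[:,:,::-1])
for n,w in((2,w2),(3,d)):
  for k in('blue','orange','green','red'):
    for A in blob(w,k): 
        if A[0]>12: print(n,k,A[:2],bydepth(w,*A[1]).round(4))
E
```

```text
2 blue (1178, array([313.5, 139.6])) [0.5871 0.1133 0.0865]
2 blue (76, array([281.2, 324.7])) [0.7611 0.0397 0.0842]
2 orange (455, array([ 18.1, 157.5])) [ 0.5468 -0.1607  0.0592]
2 orange (260, array([617.3, 142.2])) [0.6658 0.4095 0.0269]
2 orange (92, array([613.6, 122.6])) [0.645  0.4061 0.0261]
2 green (97, array([257.5,  84.4])) [0.5332 0.076  0.0665]
2 red (43, array([228.7,  62.2])) [0.5107 0.0574 0.0676]
3 blue (1449, array([524.8,  90.9])) [0.5874 0.1095 0.0862]
3 orange (545, array([200.3, 113.7])) [ 0.5467 -0.162   0.0599]
3 green (116, array([466.7,  33.5])) [0.5334 0.0757 0.0665]
3 green (29, array([ 74.6, 281.2])) [ 0.6913 -0.3674  0.0341]
3 green (28, array([ 62.5, 278.9])) [ 0.6853 -0.3788  0.0347]
3 red (54, array([440.5,   9.6])) [0.5108 0.0566 0.0671]
```

View pics/w23.png

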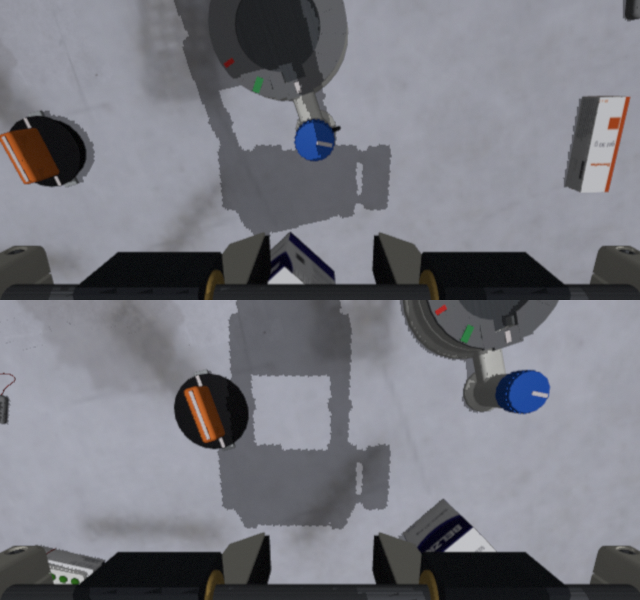

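The upper half (second wrist view) shows the cap at (315,140) with its white line pointing right, the bowl at (278,25), and the lid at (45,150). In the lower half (third view) the lid is complete at (211,112) with the bar tilted, and the cap is at (525,91).

```bash
cat >> h.py <<'E'
from scipy.optimize import least_squares
def circ(P,r=None):
    c=P.mean(0)
    f=(lambda q:np.hypot(*(P-q[:2]).T)-q[2]) if r is None else (lambda q:np.hypot(*(P-q[:2]).T)-r)
    return least_squares(f,[*c,.03] if r is None else c,loss='soft_l1',f_scale=.001).x
def edge(m):  # outer contour pixels
    c=max(cv2.findContours(m.astype(np.uint8),0,cv2.CHAIN_APPROX_NONE)[0],key=cv2.contourArea); return c[:,0]
E
python3 - <<'E'
from h import *
W=[np.load(f'/tmp/w{i}.npy',allow_pickle=True).item() for i in(1,2,3)]
def z_edge(d,m,z): return np.array([onz(d,u,v,z)[:2] for u,v in edge(m)])
for i,d in enumerate(W,1):
    C=cloud(d); h=cv2.cvtColor(d['img'],cv2.COLOR_RGB2HSV)
    near=lambda x,y,r:np.hypot(C[...,0]-x,C[...,1]-y)<r
    if i>1:
        m=near(.587,.111,.03)&(abs(C[...,2]-.0865)<.004); print(i,'cap',m.sum(),np.median(C[m],0)[2],circ(z_edge(d,m,np.median(C[m],0)[2])))
    m=near(.55,-.16,.06)&(C[...,2]>.015)&(C[...,2]<.032)
    if i==3: 
        full=near(.55,-.16,.06)&(C[...,2]>.015)
        print(i,'lidflange z',np.median(C[m],0)); P=C[m][:,:2]; 
        H=cv2.convexHull((P*1e4).astype(np.int32))[:,0]/1e4; print(circ(H))
    m=near(.55,-.16,.06)&(abs(C[...,2]-.0597)<.004)
    if i>1 and m.sum()>50:
        z=np.median(C[m],0)[2]; P=z_edge(d,m,z); r=cv2.minAreaRect((P*1e3).astype(np.float32)); print(i,'bar',m.sum(),z,r)
        M=m&(h[...,1]<90)&(h[...,2]>150); Q=C[M][:,:2]; 
        if len(Q)>8: _,_,V=np.linalg.svd(Q-Q.mean(0)); print('line',len(Q),Q.mean(0),np.degrees(np.arctan2(*V[0][::-1])))
    m=near(.494,.1,.065)&(abs(C[...,2]-.0665)<.003)
    P=C[m]; print(i,'collar',m.sum(),np.median(P,0)); 
    if i==1:
        print('outer',circ(z_edge(d,m,.066)))
        cs,hi=cv2.findContours(m.astype(np.uint8),cv2.RETR_CCOMP,cv2.CHAIN_APPROX_NONE)
        for c in cs:
            if len(c)>60: print(len(c),circ(np.array([onz(d,u,v,.0665)[:2] for u,v in c[:,0]])))
    for k in('green','red'):
        print(i,k,[(A[0],onz(d,*A[1],.0665).round(4)[:2]) for A in blob(d,k) if A[0]>12 and np.hypot(*(onz(d,*A[1],.0665)[:2]-[.494,.1]))<.065])
g2,g3=[blob(W[i],'green')[0][1] for i in(1,2)]; print('green tri',tri(ray(W[1],*g2),ray(W[2],*g3)))
g2,g3=[blob(W[i],'blue')[0][1] for i in(1,2)]; print('blue tri',tri(ray(W[1],*g2),ray(W[2],*g3)))
g2,g3=[blob(W[i],'orange')[0][1] for i in(1,2)]; print('bar tri',tri(ray(W[1],*g2),ray(W[2],*g3)))
E
```

```text
1 collar 6928 [0.48805523 0.10594058 0.06568189]
outer [0.49272917 0.10417587 0.05665984]
355 [0.49260715 0.10421499 0.05657081]
250 [0.49230522 0.10433129 0.035627  ]
1 green [(91, array([0.4517, 0.1321])), (71, array([0.5329, 0.0761]))]
1 red [(38, array([0.4741, 0.1511])), (29, array([0.5104, 0.0571]))]
2 cap 1216 0.08563019642002515 [0.5891568  0.11349658 0.01629704]
2 bar 845 0.05926946095214236 ((547.9554443359375, -160.7683563232422), (49.45693588256836, 16.33217430114746), 3.625922441482544)
line 152 [ 0.54755284 -0.16378101] 3.331134212268598
2 collar 5984 [0.51360387 0.09058832 0.06566515]
2 green [(97, array([0.5332, 0.076 ]))]
2 red [(43, array([0.5106, 0.0572]))]
3 cap 1420 0.08569119583212387 [0.58918404 0.11235    0.01665598]
3 lidflange z [ 0.54677658 -0.15393655  0.02566316]
[ 0.54805215 -0.16307375  0.03668956]
3 bar 873 0.05944719007717403 ((547.95751953125, -162.18963623046875), (49.50946807861328, 14.432695388793945), 3.090790271759033)
line 187 [ 0.54695051 -0.16348316] 3.322556485088672
3 collar 3476 [0.53047269 0.09041511 0.06574254]
3 green [(116, array([0.5334, 0.0757]))]
3 red [(54, array([0.5108, 0.0568]))]
green tri (array([0.53325856, 0.07592357, 0.06595491]), np.float64(0.0001502952204356105))
blue tri (array([0.58817317, 0.11294623, 0.07976597]), np.float64(0.00023409555911169715))
bar tri (array([ 0.54676272, -0.16325643,  0.05633448]), np.float64(0.00017147222864249387))
```

arm_command([
  [-8, 45, -10],
  [-8, 45, -10],
  [-8, 45, -10],
  [-9, 46, -10],
  [0, 0, -30],
  [0, 0, -30],
  [0, 0, -30],
  [0, 0, -20],
  [0, 0, -10],
  [0, 0, 0],
  [0, 0, 0],
], spin=[0, 0, 0, 0, 0, 0, 0, 0, 0, 0, 0], jaw=0.1)

```text
time: 4.2
tool_pos: [0.59, 0.1133, 0.2458]
tool_rot: [3.141, 0.002, 2.921]
contact_force: [-0.0, -0.6, 0.8]
opening: 0.0508
grip_force: 0.0
```

arm_command([
  [0, 0, 0],
  [0, 0, 0],
  [0, 0, 0],
  [0, 0, 0],
  [0, 0, 0],
  [0, 0, 0],
], spin=[0, 0, 0, 0, 0, 0], jaw=-1, squeeze=25)

```text
time: 4.8
tool_pos: [0.5901, 0.1129, 0.2457]
tool_rot: [3.141, 0.002, 2.92]
contact_force: [-0.5, 2.6, 6.1]
opening: 0.0334
grip_force: 25.0
```

Gripped; the opening is 33.4 mm against the cap's 34 mm. Next I turn it clockwise.

arm_command([
  [0, 0, 0],
  [0, 0, 0],
  [0, 0, 0],
  [0, 0, 0],
  [0, 0, 0],
  [0, 0, 0],
  [0, 0, 0],
], spin=[-5, -7, -7, -7, -7, -7, 0])

```text
time: 5.5
tool_pos: [0.5897, 0.1121, 0.2457]
tool_rot: [-3.141, 0.001, 2.218]
contact_force: [-2.8, -1.9, 8.4]
opening: 0.0334
grip_force: 25.0
```

```bash
python3 -c "
from h import *
s=observe();print(s['torque'],s['contact_force'],s['tool_rot'])"
```

```text
[-0.38361693  0.48099288 -0.03547661] [-2.79633783 -1.8874864   8.4455609 ] [-3.14097908e+00  9.05231391e-04  2.21822373e+00]
```

arm_command([
  [0, 0, 0],
  [0, 0, 0],
  [0, 0, 0],
  [0, 0, 0],
], spin=[-5, -5, -5, 0])

```text
time: 5.9
tool_pos: [0.5895, 0.112, 0.2456]
tool_rot: [-3.14, 0.001, 1.957]
contact_force: [-4.5, -3.6, 8.8]
opening: 0.0334
grip_force: 25.0
```

```bash
python3 -c "
from h import *
s=observe();print(s['torque'],s['contact_force'],s['tool_rot'])"
```

```text
[-0.59025383  0.78144284 -0.00600378] [-4.5114579  -3.55106079  8.80307765] [-3.14019303e+00  1.05129812e-03  1.95739938e+00]
```

arm_command([
  [0, 0, 0],
  [0, 0, 0],
  [0, 0, 0],
], spin=[-4, -4, 0])

```text
time: 6.2
tool_pos: [0.5893, 0.1119, 0.2456]
tool_rot: [-3.14, 0.002, 1.82]
contact_force: [-4.3, -3.8, 9.2]
opening: 0.0333
grip_force: 25.0
```

```bash
python3 -c "
from h import *
s=observe();print(s['torque'],s['contact_force'],s['tool_rot'])"
```

```text
[-0.85265324  0.92984641  0.46297762] [-4.31266967 -3.78483751  9.23144015] [-3.13966726e+00  1.80018275e-03  1.81968547e+00]
```

arm_command([
  [0, 0, 0],
  [0, 0, 0],
  [0, 0, 0],
], spin=[-4, -4, 0])

```text
time: 6.5
tool_pos: [0.5892, 0.1118, 0.2453]
tool_rot: [-3.139, 0.002, 1.68]
contact_force: [-6.1, -5.2, 8.6]
opening: 0.0333
grip_force: 25.0
```

```bash
python3 -c "
from h import *
s=observe();print(s['torque'],s['contact_force'],s['tool_rot'])"
```

```text
[-0.87163802  0.92465513  0.4417437 ] [-6.06366766 -5.17848689  8.62566364] [-3.13921627e+00  2.27336511e-03  1.68014634e+00]
```

arm_command([
  [0, 0, 0],
  [0, 0, 0],
  [0, 0, 0],
  [0, 0, 30],
  [0, 0, 40],
  [0, -20, 30],
  [-10, -40, 0],
  [-10, -40, 0],
  [-10, -40, 0],
  [-11, -40, 0],
  [0, -40, 0],
  [0, -40, 0],
  [0, -15, 0],
  [0, 0, 0],
  [0, 0, 0],
], spin=[0, 0, 0, 0, 5, 8, 8, 8, 8, 8, 8, 8, 8, 8, 8], jaw=0.1)

```text
time: 8.0
tool_pos: [0.5487, -0.1632, 0.3444]
tool_rot: [3.141, -0.0, -3.115]
contact_force: [-0.6, 0.2, 0.4]
opening: 0.0502
grip_force: 0.0
```

arm_command([
  [0, 0, 0],
  [0, 0, 0],
], spin=[2, 0])

```text
time: 8.2
tool_pos: [0.5489, -0.1623, 0.3445]
tool_rot: [3.141, -0.0, -3.084]
contact_force: [-0.3, 0.3, 0.2]
opening: 0.0506
grip_force: 0.0
```

```bash
python3 - <<'E'
from h import *
s=observe(); print(s['tool_pos'],np.degrees(s['tool_rot']),s['opening'],s['torque'])
d=snap('wrist'); np.save('/tmp/w4.npy',d,allow_pickle=True)
cv2.imwrite('pics/w4.png',d['img'][:,:,::-1])
E
```

```text
[ 0.54886191 -0.16232878  0.34451609] [ 1.79987694e+02 -1.15930736e-02 -1.76701980e+02] 0.05055693006011277 [ 0.05301855  0.03689284 -0.01903948]
```

View pics/w4.png

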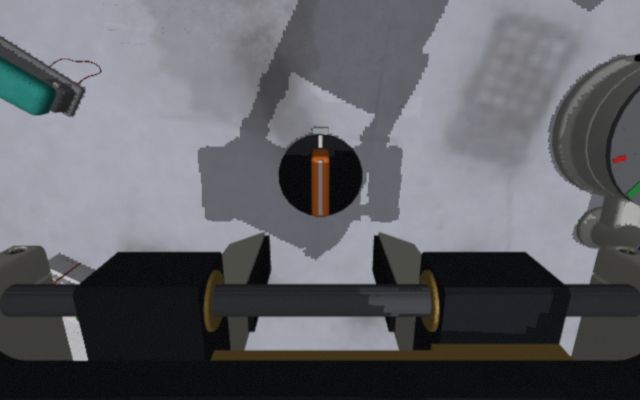

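The view shows the bar at columns 313–328, vertical and centred between the fingers; the flange is centred at (320,175). I go down and grip.

arm_command([
  [-1, 0, -35],
  [0, 0, -35],
  [0, 0, -30],
  [0, 0, -20],
  [0, 0, -10],
  [0, 0, -5],
  [0, 0, 0],
  [0, 0, 0],
], spin=[0, 0, 0, 0, 0, 0, 0, 0])

```text
time: 9.05
tool_pos: [0.5482, -0.1624, 0.2108]
tool_rot: [-3.141, 0.002, -3.084]
contact_force: [-0.3, 0.0, 0.4]
opening: 0.0505
grip_force: 0.0
```

arm_command([
  [0, 0, 0],
  [0, 0, 0],
  [0, 0, 0],
  [0, 0, 0],
  [0, 0, 0],
  [0, 0, 0],
  [0, 0, 0],
  [0, 0, 0],
], spin=[0, 0, 0, 0, 0, 0, 0, 0], jaw=-1, squeeze=45)

```text
time: 9.85
tool_pos: [0.5478, -0.1624, 0.2098]
tool_rot: [-3.141, 0.0, -3.084]
contact_force: [0.3, -0.4, 0.9]
opening: 0.0138
grip_force: 45.0
```

arm_command([
  [0, 0, 20],
  [0, 0, 40],
  [0, 0, 40],
  [0, 20, 0],
  [-8, 35, 0],
  [-10, 40, 0],
  [-10, 40, 0],
  [-10, 40, 0],
  [-10, 40, 0],
  [-7, 35, 0],
  [0, 16, 0],
  [0, 0, 0],
  [0, 0, 0],
  [0, 0, 0],
], spin=[0, 0, 0, 0, 0, 0, 1, 1, 0, 0, 0, 0, 0, 0])

```text
time: 11.25
tool_pos: [0.4929, 0.1029, 0.3096]
tool_rot: [-3.141, -0.0, -3.05]
contact_force: [1.5, 0.3, -2.6]
opening: 0.0139
grip_force: 45.0
```

```bash
python3 - <<'E'
from h import *
s=observe(); print(s['tool_pos'],np.degrees(s['tool_rot']),s['opening'],s['contact_force'])
d=snap('wrist'); np.save('/tmp/w5.npy',d,allow_pickle=True); t=snap('top')
top=cv2.resize(t['img'][150:270,230:400],None,fx=3,fy=3)
b=np.zeros((600,640,3),np.uint8); b[:300]=d['img'][40:340]; b[300:600,:510]=top[:300]
cv2.imwrite('pics/w5.png',b[:,:,::-1])
C=cloud(d); m=(np.hypot(C[...,0]-s['tool_pos'][0],C[...,1]-s['tool_pos'][1])<.05)&(abs(C[...,2]-.126)<.008)
if m.sum()>20:
  P=C[m]; H=cv2.convexHull((P[:,:2]*1e4).astype(np.int32))[:,0]/1e4; print(m.sum(),np.median(P,0),circ(H),circ(H,.037))
for k in('green','red'):print(k,[(A[0],onz(d,*A[1],.0665).round(4)[:2]) for A in blob(d,k) if A[0]>8])
E
```

```text
[0.49293396 0.10292714 0.30955444] [-1.79992698e+02 -2.24415958e-02 -1.74752329e+02] 0.013897777356147358 [ 1.52452936  0.31213532 -2.59217575]
6576 [0.47421015 0.09994039 0.1254019 ] [0.49193333 0.1026152  0.03632269] [0.49276978 0.10264592]
green [(184, array([0.4517, 0.1319])), (16, array([0.4274, 0.1054]))]
red [(74, array([0.4742, 0.151 ])), (29, array([0.5109, 0.0546]))]
```

View pics/w5.png

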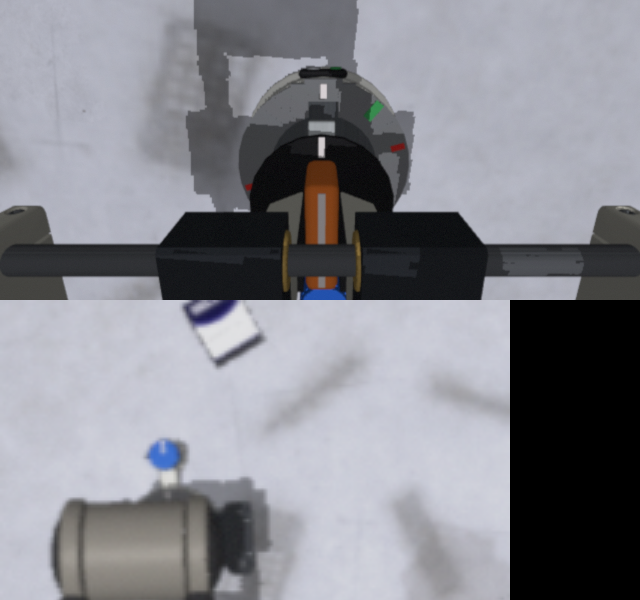

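The view shows the lid pointer line and lug at column 321 and the white mark at column 323, so the lug is lined up with the slot. In the top view the cap's white line now points along the spout's +x axis, so the cap is closed. I shift 1.3 mm in y and lower the lid.

arm_command([
  [0, 1.3, -10],
  [0, 0, -15],
  [0, 0, -10],
  [0, 0, -5],
  [0, 0, -3],
  [0, 0, -3],
  [0, 0, 0],
], spin=[0, 0, 0, 0, 0, 0, 0])

```text
time: 12.05
tool_pos: [0.4928, 0.105, 0.2637]
tool_rot: [3.142, -0.0, -3.049]
contact_force: [-0.2, -0.1, -1.7]
opening: 0.0137
grip_force: 45.0
```

arm_command([
  [0, 0, -2],
  [0, 0, -2],
  [0, 0, -2],
  [0, 0, 0],
], spin=[0, 0, 0, 0])

```text
time: 12.45
tool_pos: [0.4927, 0.105, 0.2575]
tool_rot: [3.141, -0.0, -3.049]
contact_force: [1.0, -0.7, -1.7]
opening: 0.0136
grip_force: 45.0
```

arm_command([
  [0, 0, -1],
  [0, 0, -1],
  [0, 0, 0],
  [0, 0, 0],
], spin=[0, 0, 0, 0])

```text
time: 12.85
tool_pos: [0.4929, 0.105, 0.2558]
tool_rot: [3.142, 0.0, -3.049]
contact_force: [-0.6, 0.3, -0.0]
opening: 0.0138
grip_force: 45.0
```

arm_command([
  [0, 0, -0.5],
  [0, 0, 0],
], spin=[0, 0])

```text
time: 13.05
tool_pos: [0.4929, 0.105, 0.2558]
tool_rot: [3.142, 0.001, -3.049]
contact_force: [-1.2, 0.2, 4.4]
opening: 0.0139
grip_force: 45.0
```

arm_command([
  [0, 0, 0],
  [0, 0, 0],
  [0, 0, 0],
  [0, 0, 0],
  [0, 0, 0],
  [0, 0, 0],
  [0, 0, 0],
  [0, 0, 0],
  [0, 0, 0],
  [0, 0, 0],
], spin=[-3, -4, -5, -5, -5, -5, -5, -4, 0, 0], squeeze=55)

```text
time: 14.05
tool_pos: [0.4931, 0.1047, 0.2558]
tool_rot: [3.142, 0.002, 2.608]
contact_force: [-1.5, -4.7, 4.9]
opening: 0.0134
grip_force: 55.0
```

```bash
python3 - <<'E'
from h import *
s=observe(); print(s['tool_pos'],np.degrees(s['tool_rot']),s['opening'],s['contact_force'],s['torque'])
d=snap('wrist'); np.save('/tmp/w6.npy',d,allow_pickle=True)
cv2.imwrite('pics/w6.png',cv2.resize(d['img'][60:360,120:520],None,fx=2,fy=2)[:,:,::-1])
for k in('green','red'):print(k,[(A[0],A[1],onz(d,*A[1],.0665).round(4)[:2]) for A in blob(d,k) if A[0]>8])
E
```

```text
[0.49311461 0.10465046 0.2557641 ] [1.79997042e+02 8.99874806e-02 1.49429768e+02] 0.013399225116750731 [-1.52327168 -4.68609684  4.89529961] [-0.78420718  0.15943524  0.13794816]
green [(321, array([326.2, 147. ]), array([0.4516, 0.1321])), (19, array([268.4, 125.5]), array([0.4289, 0.1138]))]
red [(140, array([383. , 166.8]), array([0.4741, 0.151 ]))]
```

View pics/w6.png

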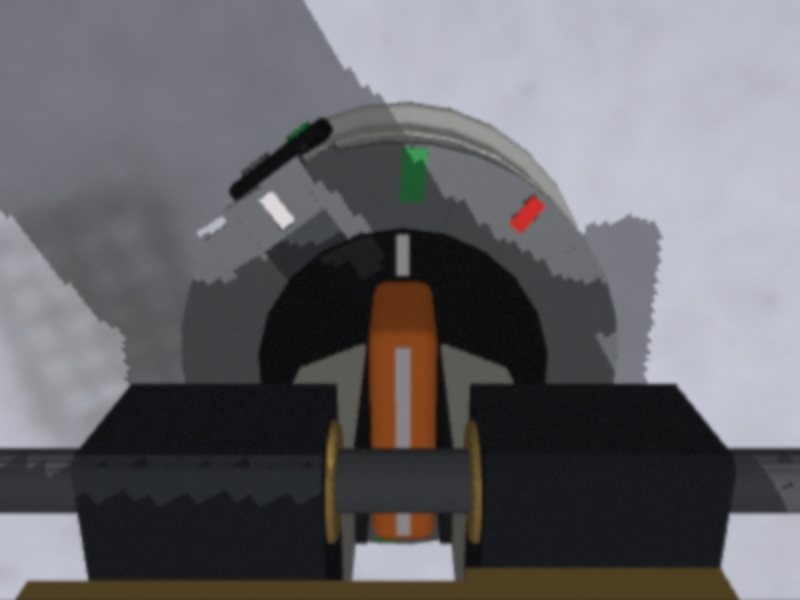

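The view shows the flange pointer line at column 402 (crop) and the green mark at column 413, so about 4° clockwise remains; the red mark is at (527,213). I measure the exact angle.

```bash
cat > ang.py <<'E'
from h import *
import sys
def run(d):
    h=cv2.cvtColor(d['img'],cv2.COLOR_RGB2HSV); C=cloud(d)
    r=np.hypot(C[...,0]-.4925,C[...,1]-.1043)
    m=(h[...,1]<60)&(h[...,2]>110)&(r>.024)&(r<.036)&(abs(C[...,2]-.072)<.005)
    v,u=np.nonzero(m); P=np.array([onz(d,a,b,.072)[:2] for a,b in zip(u,v)])
    _,_,V=np.linalg.svd(P-P.mean(0)); q=P.mean(0)-[.4925,.1043]
    g=onz(d,*blob(d,'green')[0][1],.0665)[:2]-[.4925,.1043]; c=np.degrees
    print(len(P),P.mean(0),'line dir',c(np.arctan2(V[0][1],V[0][0])),'line radial',c(np.arctan2(q[1],q[0])),'green',c(np.arctan2(g[1],g[0])))
E
python3 -c "
from ang import *
run(np.load('/tmp/w6.npy',allow_pickle=True).item())"
```

```text
94 [0.46619106 0.12058049] line dir -30.50015720901583 line radial 148.24996255536422 green 145.78225982832922
```

arm_command([
  [0, 0, 0],
  [0, 0, 0],
  [0, 0, 0],
  [0, 0, 0],
], spin=[-2, -1.5, 0, 0])

```text
time: 14.5
tool_pos: [0.4931, 0.1046, 0.2558]
tool_rot: [3.142, 0.002, 2.547]
contact_force: [-0.4, -3.9, 6.5]
opening: 0.0137
grip_force: 55.0
```

```bash
python3 - <<'E'
from ang import *
s=observe(); print(s['tool_pos'],np.degrees(s['tool_rot']),s['contact_force'],s['torque'],s['time'])
d=snap('wrist'); run(d); np.save('/tmp/w7.npy',d,allow_pickle=True)
E
```

```text
[0.49310895 0.10458648 0.25576042] [1.79999784e+02 9.24796479e-02 1.45935557e+02] [-0.35645784 -3.87467454  6.53146579] [-0.85894764  0.149254    0.11398663] 14.5
94 [0.4672584  0.12216136] line dir -34.096667118236155 line radial 144.71616205664145 green 145.77440056107153
```

arm_command([
  [0, 0, 0],
  [0, 0, 0],
  [0, 0, 0],
  [0, 0, 0],
  [0, 0, 0],
  [0, 0, 0],
  [0, 0, 0],
  [0, 0, 0],
  [0, 0, 0],
  [0, 0, 0],
], spin=[-0.5, 0, 0, 0, 0, 0, 0, 0, 0, 0])

```text
time: 15.55
tool_pos: [0.4931, 0.1046, 0.2558]
tool_rot: [3.142, 0.002, 2.538]
contact_force: [-0.1, -5.3, 6.0]
opening: 0.0139
grip_force: 55.0
```

```bash
python3 - <<'E'
from ang import *
s=observe(); print(s['tool_pos'],np.degrees(s['tool_rot']),s['contact_force'],s['torque'],s['time'])
d=snap('wrist'); run(d); t=snap('top')
b=np.zeros((540,800,3),np.uint8); b[:300,:640]=d['img'][60:360]; b[300:540,:400]=cv2.resize(t['img'][170:250,240:373],(400,240))
cv2.imwrite('pics/w8.png',b[:,:,::-1])
E
```

```text
[0.49311124 0.10458631 0.25577408] [1.79998460e+02 9.37232883e-02 1.45440649e+02] [-0.07767012 -5.34012219  5.96369746] [-0.89436421  0.08717154  0.12026512] 15.55
95 [0.46737604 0.12240921] line dir -34.59429287215858 line radial 144.216153693092 green 145.719069464123
```

View pics/w8.png

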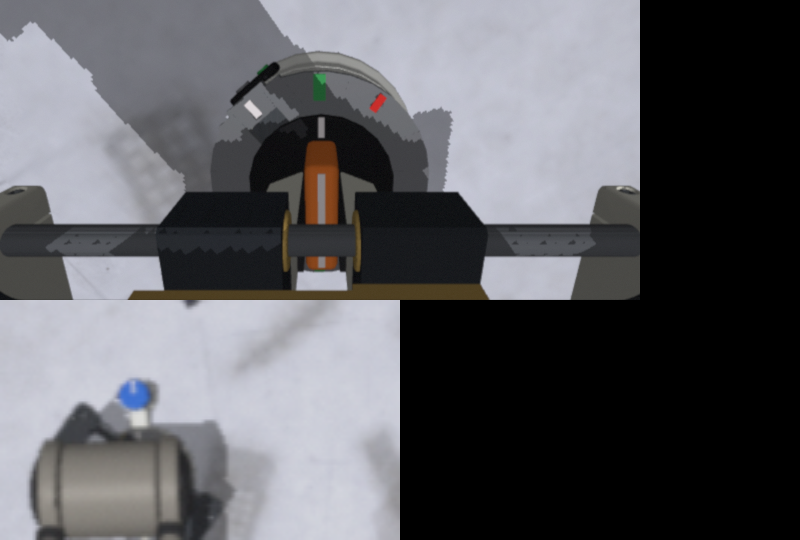

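The pointer line (column 321) points at the green mark (column 320), the lid is seated and steady under the spring load, and the cap's line points along the spout axis.

```bash
python3 -c "
from cell import *
print(hand_in())"
```

```text
the job is handed in; nothing more can be done
None
```

The job is handed in, with no verdict returned: the spout cap is screwed fully closed, and the lid is seated, twisted clockwise to the green marks (within about 1°) and still gripped there.

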